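Slide the battery cover shut and drive in its tapered locking key

ROBOT

A 6-joint arm with a two-finger parallel gripper is mounted at the origin on the work surface. World frame = base frame: x ahead of the robot, y to its left, z up, the work surface at z = 0. Lengths are in m, angles in rad, forces in N, time in s.
With the tool pointing down it reaches from about 0.275 to 0.825 m from the base axis. Payload 4.9 kg.
Tool frame: the origin (TCP) lies midway between the tips of the shut fingers; the grasp point (between the pads) lies 19 mm behind it (bot.grip_depth is the distance from the TCP to the grasp point, in m); z points along the fingers, y is the line along which they close (so a half turn about z gives the same grasp; the last joint's range is limited). The gripper opens to 85 mm and grips with 20 to 120 N. Pads are 22 mm wide; open, the fingers measure 114 mm over their backs; the gripper's body (76 mm by 85 mm) begins 54 mm behind the grasp point. The pads swing forward as they close: fully open they stand 13 mm farther back than shut.
Start: joints at [1.009, 0.326, -0.193, 1.052, 0, 1.437], TCP at [0.228, 0.5, 0.231] pointing down, gripper open.
Joint ranges: [-2.65, 2.65], [-0.97, 1.79], [-1.3, 1.35], [-1.93, 2.1], [-1.47, 1.37], [-3.14, 3.14]. Speed limits (rad/s): [2.57, 2.57, 3.14, 3.14, 3.14, 3.14].

INTERFACE

Orientations are given as a unit quaternion [w, x, y, z].
In Python, from cell import bot gives the robot as it stands. Calls block until the motion is done:
- bot.move_pose(position, orientation): joint-space move of the TCP to a pose.
- bot.move_linear(position, speed=0.15, rotation=None, until_force=None): straight line of the TCP; rotation=None keeps the orientation; speed is the mean speed in m/s. With until_force (N) it stops when the force on the tool has changed by that much, and returns True; else False.
- bot.goto_joints(angles): joint-space move.
- bot.set_gripper(opening, grasp_force=None): opening from 0.0 (shut) to 1.0 (fully open); grasp_force is the grip in N (None keeps the last); returns when the fingers have stopped.
- bot.wait(seconds).
- bot.solve_ik(position, orientation): joint angles nearest the present ones, or None.
- bot.camera(name): name is "scene" or "side" or "wrist"; returns the picture (400x640x3 uint8, red, green, blue); there is no depth.
- bot.calibration(name): a dict with "mtx" (3x3 intrinsics, pixels), "extrinsics" (4x4, takes a point from world to camera coordinates); the wrist camera has in their place "hand_eye" (4x4, takes a point from camera to tool coordinates, whose origin is the TCP and whose axes are the flange's). Camera axes: x right, y down, z forward; pixel columns grow to the right and rows downward; lengths in m; the calibration is good to about 2 mm. The wrist camera is an equidistant fisheye: a pixel r from the principal point sees the ray r / f radians off the axis. A picture is of the moment at which its call begins: read the wrist's pose just before it. calibration takes no time and is no camera call.
A pose or a line that the arm cannot do raises bot.PlanningError and nothing moves.
- bot.close_job(): hands the job in; it is judged then, once.
Trained networks look in the newest picture that a camera, given by its name, has taken for a name from the list of things; names that differ only in an ending like _2 or _b are one class to them, and where a whole thing is asked for, a point or a joint stands for the part that bears it (a point fixed in the world has none). Each returns a list of dicts, best first, with "confidence" (0 to 1); they miss things now and then, are a little off and sometimes report something else, mostly with a low value. They report only what shows in the picture. A call takes as long as a camera call. They do not tell look-alikes from the thing itself.
- bot.search_frame(camera, thing): "bbox" ([left, top, width, height] in pixels, round what is visible of it).
Readings, each from a call of its own:
- bot.read_clock(): time.
- bot.read_joint_positions(): joint angles.
- bot.read_joint_vel(): joint speeds.
- bot.read_joint_efforts(): joint torques, N m.
- bot.read_position(): TCP position.
- bot.read_tool_rot(): TCP orientation.
- bot.read_ft_force(): force on the tool from outside, world axes, zero at the start.
- bot.read_moment(): the same for the moment, N m.
- bot.read_gripper_width(): opening from 0.0 (shut) to 1.0 (fully open).
- bot.read_finger_force(): force on a finger pad.
Only numpy, scipy, OpenCV 4.12 (cv2) and the standard library are available. Lean on these libraries where they do the work, as an engineer would, in place of code of your own. Each camera call takes 0.05 s, during which the arm holds its last target. There are 200 camera calls.

TASK

Slide the battery cover on top of the white ventilator unit fully shut. Then take the tapered key out of its stand, stand it thin end down in the gap between the steel keeper and the cover's upright lug, flat face to the keeper, and push it down until it is firmly tight, with a steady push and no hammering or forcing. Leave it wedged there with the cover shut, and leave the loose things on the bench alone.

Things in the scene. Friction and masses are not known exactly. Their poses are not given: they have to be found in the camera images.
- vent: White ventilator unit, fixed, 220 (x) x 340 (y) x 100 mm high; a battery compartment opens in its flat top (deck). Origin: centre of its underside, 100 mm below the deck. Its +y is the direction in which the cover closes, x runs across. Two aluminium rails for the cover run along y, tops 13 mm above the deck, outer faces 66 mm either side of the middle.
- cover (a joint): Flat grey cover, 110 x 130 x 5 mm, sliding on the rails along the unit's y: value = how far open (m), 0 = shut against its stop, at most 0.105; it closes towards +y. Needs about 4 N, stays where left. Its upper face is 7 mm above the deck. At its +y end a tongue 24 mm wide runs between the keeper's two blocks and ends in an upright lug.
- bar_top (a point): Middle of the top of the cover's black pull bar, 35 mm above the deck. The bar stands on the cover: 44 mm long along the unit's x, 12 mm thick along y, 28 mm tall.
- lug_foot (a point): Foot of the inner (-y) face of the steel lug on the cover's tongue, mid-width, 7 mm above the deck. The lug is 24 mm wide (x), 10 mm thick, 34 mm tall. Its inner face looks at the keeper and leans away from it by 1 in 5 (6.8 mm over its height), parallel to the key's sloping face.
- keeper: Two fixed steel blocks on the deck, each 16 (x) x 14 (y) x 41 mm tall, 28 mm apart, either side of the tongue. Axes as the unit's. Origin: deck height, midway between them, in the plane of their upright +y faces, on which the key bears. Gap to the shut lug: 4.4 to 7.4 mm at the lug's foot (unit by unit), 6.8 mm more at the top; the depth where the key binds varies by 15 mm.
- key: Loose tapered aluminium key, upright in its stand, thin end down; 65 mm tall, 50 mm wide (x), 0.11 to 0.22 kg. Origin: centre of the thin end, 8 mm thick there (y -4 to +4). -y face flat and upright; +y face slopes out at 1 in 5 to y = +12 mm at 40 mm height. In place its axes are parallel to the keeper's, its origin at y = +4 mm of the keeper, 10 to 25 mm above the deck.
- key_top (a point): Middle of the flat top of the key's head, 65 mm above the key's origin and at y = +2 mm. The head is 50 (x) x 20 (y) x 25 mm tall (z 40 to 65 mm), to be pinched across its 20 mm. In the gap, a steady downward push of 15 to 20 N on the head makes the key tight and friction holds it; over about 35 N is hammering.
- stand: Black block, fixed, 80 (x) x 50 (y) x 26 mm high, with an upright slot 20 mm deep in which the key stands with about 1.5 mm play. Origin: centre of its underside; the floor of the slot is 6 mm above it. The key's axes are parallel to the stand's at the start.
- jar: Clear screw jar with a steel cap, 60 mm diameter, 75 mm high, loose bystander. Origin: centre of its underside.
- screwdriver: Loose screwdriver lying on the bench, bystander, its length along its x axis.
- carton: Small closed cardboard carton, 90 x 120 x 60 mm, loose bystander. Origin: centre of its underside.
Things that resemble listed ones, but are neither listed nor needed, are in the scene too. Leave any orange or yellow look-alike of the key alone.

How it is judged:
By the outcome, as a careful person would: the job done as asked, in the order asked, and still so for the second after the job is handed in, with the robot touching nothing.
It also fails if it takes over 64 s, if anything falls off the work surface, if the arm or the gripper's body presses on something with over 40 N, if the wrist force passes 120 N, or if a joint passes its speed limit or range.

## Working session

There is one attempt and no reset: what is moved stays moved. The work goes in short steps, each a Python script; the robot and the scene stay as the last script left them, time stands still between calls to the robot, and variables do not carry over. Pictures are saved under pics/ and viewed, at most 10 in all, crops included, and the job is handed in when it is done.

```bash
ls; mkdir -p pics
python3 - <<'E'
from cell import bot
import cv2,numpy as np
for c in ["scene","side"]:
    im=bot.camera(c); cv2.imwrite(f"pics/{c}0.png",im[:,:,::-1])
    for t in ["vent","cover","bar_top","lug_foot","keeper","key","stand","jar","carton","screwdriver"]:
        print(c,t,[(d['bbox'],round(d['confidence'],2)) for d in bot.search_frame(c,t)])
    k=bot.calibration(c);print(k)
print(bot.calibration("wrist"),bot.read_clock(),bot.read_tool_rot(),bot.read_position())
E
```

```text
pics
scene vent [([322.1, 184.3, 176.7, 150.7], 0.62)]
scene cover [([351.8, 198.4, 76.4, 54.9], 0.66), ([304.0, 175.8, 33.4, 17.7], 0.16)]
scene bar_top [([357.4, 201.1, 67.9, 47.9], 0.89)]
scene lug_foot [([356.2, 201.8, 75.2, 46.8], 0.92), ([241.5, 156.0, 13.4, 49.1], 0.62)]
scene keeper [([439.3, 239.7, 19.5, 28.4], 0.61)]
scene key [([345.5, 172.2, 12.9, 27.2], 0.8), ([288.3, 152.4, 21.7, 24.6], 0.72), ([309.7, 161.4, 21.0, 19.9], 0.56), ([354.3, 199.2, 75.5, 53.9], 0.38)]
scene stand [([303.9, 174.0, 34.2, 17.0], 0.94)]
scene jar [([260.4, 215.0, 26.9, 33.0], 0.96), ([314.8, 161.1, 21.8, 21.7], 0.29)]
scene carton [([248.2, 113.8, 46.8, 43.9], 0.69)]
scene screwdriver [([240.7, 154.6, 15.4, 48.4], 0.83), ([359.4, 202.0, 66.7, 45.6], 0.18)]
{'mtx': array([[464.91219571,   0.        , 324.88139031],
       [  0.        , 464.91219571, 199.45245641],
       [  0.        ,   0.        ,   1.        ]]), 'extrinsics': array([[-0.71599438,  0.69801128, -0.01150228,  0.4860004 ],
       [ 0.49969237,  0.50092112, -0.70667218, -0.17213254],
       [-0.48750341, -0.51172091, -0.70744762
[... 1145 characters left out ...]
   [ 0.00000000e+00,  0.00000000e+00,  0.00000000e+00,
         1.00000000e+00]])}
{'mtx': array([[309.70691629,   0.        , 312.16763174],
       [  0.        , 309.70691629, 199.46997165],
       [  0.        ,   0.        ,   1.        ]]), 'hand_eye': array([[-7.93330486e-04, -9.50626521e-01, -3.10336249e-01,
         7.90878740e-02],
       [ 9.99999338e-01, -4.95419344e-04, -1.03878034e-03,
         1.05912783e-03],
       [ 8.33745559e-04, -3.10336868e-01,  9.50626285e-01,
        -1.41304096e-01],
       [ 0.00000000e+00,  0.00000000e+00,  0.00000000e+00,
         1.00000000e+00]])} 1.1 [1.12971156e-05 2.12270944e-01 9.77210850e-01 5.09137444e-06] [0.22817135 0.50045308 0.23128265]
```

Run:
```python
import cv2,numpy as np
a=cv2.imread("pics/scene0.png")[100:345,220:510]; b=cv2.imread("pics/side0.png")[100:350,260:410]
a=cv2.resize(a,None,fx=1.7,fy=1.7,interpolation=2);b=cv2.resize(b,None,fx=2,fy=2,interpolation=2)
o=np.zeros((500,800,3),np.uint8);o[:a.shape[0],:a.shape[1]]=a;o[:500,500:800]=b;cv2.imwrite("pics/c0.png",o)
```

```text
(no output)
```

View pics/c0.png

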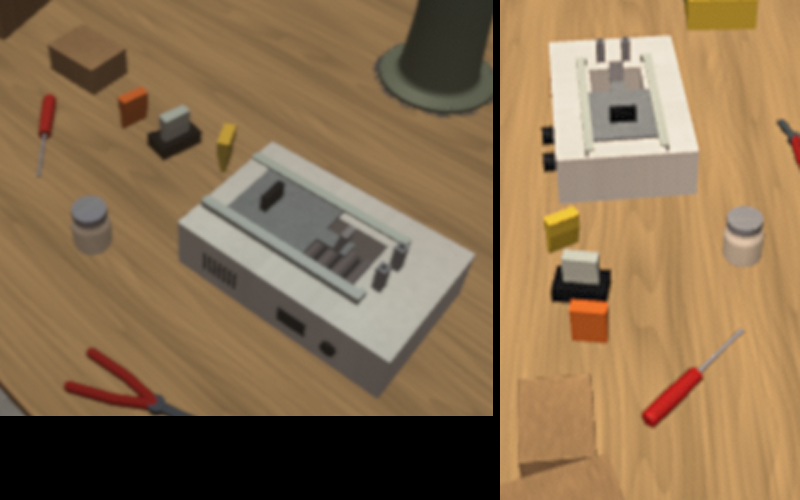

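The overview shows the vent with its cover well open and the keeper posts at the far (+y) end. There are three key-like things:
- silver, in the black stand: scene (320,171), side (300,233)
- orange, loose: scene (298,164), side (304,260)
- yellow, loose: scene (352,186), side (291,215)

The silver one fits: aluminium, and standing in the black stand.

```bash
cat > h.py <<'E'
from cell import bot
import cv2,numpy as np
from scipy.spatial.transform import Rotation as R
def ray(c,px,pose=None):
    k=bot.calibration(c);m=k["mtx"];x=np.array([(px[0]-m[0,2])/m[0,0],(px[1]-m[1,2])/m[1,1]])
    if c=="wrist":
        r=np.linalg.norm(x);d=np.r_[x/r*np.sin(r),np.cos(r)] if r>1e-9 else np.array([0,0,1.])
        p,q=pose;T=np.eye(4);T[:3,:3]=R.from_quat(np.roll(q,-1)).as_matrix();T[:3,3]=p;T=T@k["hand_eye"]
    else: d=np.r_[x,1];T=np.linalg.inv(k["extrinsics"])
    d=T[:3,:3]@d
    return T[:3,3],d/np.linalg.norm(d)
def atz(c,px,z,pose=None):
    o,d=ray(c,px,pose);return o+d*(z-o[2])/d[2]
def proj(pose,P):
    k=bot.calibration("wrist");m=k["mtx"];T=np.eye(4);T[:3,:3]=R.from_quat(np.roll(pose[1],-1)).as_matrix();T[:3,3]=pose[0]
    X=np.linalg.inv(T@k["hand_eye"])@np.r_[P,1];t=np.arctan2(np.hypot(X[0],X[1]),X[2]);u=X[:2]/np.hypot(X[0],X[1])*t
    return u*m[0,0]+m[:2,2]
def tri(rs):
    A=sum(np.eye(3)-np.outer(d,d) for o,d in rs);b=sum((np.eye(3)-np.outer(d,d))@o for o,d in rs);return np.linalg.solve(A,b)
def down(yaw): # tool z down, tool x at world heading yaw
    q=(R.from_euler('z',yaw)*R.from_euler('x',np.pi)).as_quat();return np.roll(q,1)
def pose(): return np.array(bot.read_position()),np.array(bot.read_tool_rot())
E
python3 - <<'E'
from h import *
S=lambda x,y:(x/1.7+220,y/1.7+100)
D=lambda x,y:((x-500)/2+260,y/2+100)
np.set_printoptions(precision=4,suppress=True)
for n,s,d in [("x-y-",(180,222),None),("c1",(180,222),(558,160)),("c2",(272,143),(697,153)),("c3",(473,257),(670,37)),("c4",(378,362),(550,43)),("bar",(272,194),(622,112)),("silver",(176,122),(581,267)),("orange",(133,107),(590,322)),("yellow",(227,145),(562,230)),("jar",(91,225),(743,237)),("kpa",(399,256),(625,50)),("kpb",(380,277),(600,50))]:
    print(n,d and tri([ray("scene",S(*s)),ray("side",D(*d))]), atz("scene",S(*s),.1), d and atz("side",D(*d),.1))
E
```

```text
x-y- None [ 0.6546 -0.0197  0.1   ] None
c1 [ 0.5239 -0.048   0.0557] [ 0.6546 -0.0197  0.1   ] [ 0.4422 -0.0364  0.1   ]
c2 [ 0.5848 -0.0133  0.1529] [ 0.4404 -0.0351  0.1   ] [ 0.6556 -0.0272  0.1   ]
c3 [0.5741 0.2996 0.1686] [0.4192 0.3022 0.1   ] [0.6336 0.3118 0.1   ]
c4 [0.4959 0.3036 0.0394] [0.6417 0.3075 0.1   ] [0.4173 0.2995 0.1   ]
bar [0.5417 0.0501 0.1251] [0.5223 0.0359 0.1   ] [0.5423 0.0844 0.1   ]
silver [ 0.4756 -0.216   0.0502] [ 0.5114 -0.1753  0.1   ] [ 0.4804 -0.2673  0.1   ]
orange [ 0.4895 -0.3086  0.0368] [ 0.5354 -0.2512  0.1   ] [ 0.4931 -0.3655  0.1   ]
yellow [ 0.4458 -0.125   0.0379] [ 0.4929 -0.0812  0.1   ] [ 0.4528 -0.1934  0.1   ]
jar [ 0.7162 -0.1503  0.0366] [ 0.747  -0.1038  0.1   ] [ 0.7046 -0.2171  0.1   ]
kpa [0.5365 0.2395 0.1333] [0.488  0.2315 0.1   ] [0.5512 0.2712 0.1   ]
kpb [0.5213 0.2396 0.109 ] [0.5351 0.2342 0.1   ] [0.5069 0.2728 0.1   ]
```

Run:
```python
from h import *
np.set_printoptions(precision=4,suppress=True)
for y in (.054,np.pi+.054):
    for p in [(.54,.02,.12),(.53,.25,.2),(.475,-.216,.06)]: print(y,p,bot.solve_ik(p,down(y)))
yaw=np.pi+.054
bot.set_gripper(0)
bot.move_pose((.545,.10,.30),down(yaw))
p=pose();im=bot.camera("wrist");cv2.imwrite("pics/w1.png",im[:,:,::-1]);print(p,bot.read_clock())
for t in ["bar_top","lug_foot","keeper","key","stand"]:
    print(t,[(d['bbox'],round(d['confidence'],2)) for d in bot.search_frame("wrist",t)])
```

```text
0.054 (0.54, 0.02, 0.12) [-0.0996  0.4098 -0.377   0.784   0.      2.988 ]
0.054 (0.53, 0.25, 0.2) [ 0.3148  0.4139 -0.1446  1.0123  0.     -2.8808]
0.054 (0.475, -0.216, 0.06) [-0.5683  0.458  -0.4885  0.6244  0.      2.5193]
3.195592653589793 (0.54, 0.02, 0.12) [-0.0996  0.4098 -0.377   0.784   0.     -0.1536]
3.195592653589793 (0.53, 0.25, 0.2) [ 0.3148  0.4139 -0.1446  1.0123  0.      0.2608]
3.195592653589793 (0.475, -0.216, 0.06) [-0.5683  0.458  -0.4885  0.6244  0.     -0.6223]
(array([0.5447, 0.1007, 0.2999]), array([-0.0002, -0.0275,  0.9996,  0.0001])) 3.7833
bar_top [([229.0, 121.4, 157.8, 94.7], 0.92)]
lug_foot [([224.3, 124.2, 166.1, 88.9], 0.63)]
keeper [([426.3, 141.9, 27.8, 60.4], 0.66), ([223.8, 123.8, 165.3, 90.5], 0.46)]
key [([87.5, 96.8, 29.2, 36.8], 0.97), ([53.7, 108.6, 28.1, 35.2], 0.95), ([135.7, 73.7, 42.6, 34.6], 0.76)]
stand [([97.0, 82.9, 37.5, 56.4], 0.76)]
```

View pics/w1.png

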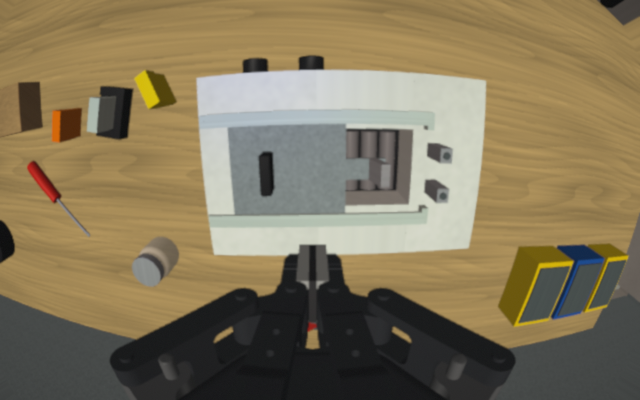

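The wrist view shows the cover (230–345,125–213) open, with its bar at (266,174). The lug and tongue are at (382,172), the keeper posts at (440,153) and (437,191), and the stand with the silver key at (108,112).

Run:
```python
from h import *
np.set_printoptions(precision=4,suppress=True)
P=(np.array([.5447,.1007,.2999]),np.array([-0.0002,-0.0275,.9996,.0001]))
for n,px,z in [("c",(197,78),.1),("c",(486,81),.1),("c",(470,248),.1),("c",(214,254),.1),("bar",(264,174),.135),("barNegY",(260,174),.135),("lugtop",(388,173),.141),("k1",(434,147),.141),("k2",(431,186),.141),("railend",(434,113),.113),("railend2",(426,208),.113)]: print(n,atz("wrist",px,z,P))
a=cv2.imread("pics/w1.png");o=np.hstack([cv2.resize(a[100:230,330:470],None,fx=3.2,fy=3.2,interpolation=2),cv2.resize(a[70:170,30:140],None,fx=3.2,fy=4.16,interpolation=2)]);print(o.shape);cv2.imwrite("pics/w1c.png",o)
```

```text
c [ 0.4404 -0.0346  0.1   ]
c [0.4166 0.3029 0.1   ]
c [0.6347 0.3207 0.1   ]
c [ 0.6579 -0.0196  0.1   ]
bar [0.5411 0.0516 0.135 ]
barNegY [0.5413 0.0474 0.135 ]
lugtop [0.5314 0.1774 0.141 ]
k1 [0.5004 0.2239 0.141 ]
k2 [0.542  0.2268 0.141 ]
railend [0.4656 0.2311 0.113 ]
railend2 [0.5761 0.2372 0.113 ]
(416, 800, 3)
```

View pics/w1c.png

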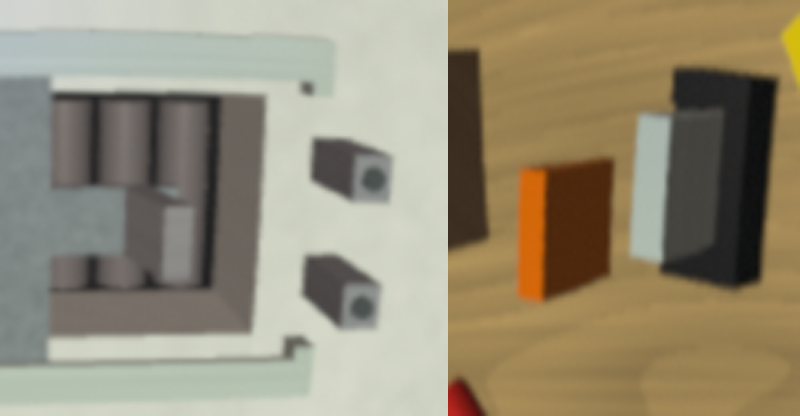

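Run:
```python
from h import *
np.set_printoptions(precision=4,suppress=True)
P=(np.array([.5447,.1007,.2999]),np.array([-0.0002,-0.0275,.9996,.0001]))
for n,px,z in [("k1+y",(452,155.5),.141),("k2+y",(448.8,195),.141),("k1-y",(441,155),.141),("lugin",(381.5,176),.141),("lugout",(391,176),.141),("key",(83,111),.071),("key-y",(87.5+5.5,113),.071)]: print(n,atz("wrist",px,z,P))
yaw=.068;vy=np.array([-np.sin(yaw),np.cos(yaw),0]);q=down(np.pi+yaw)
bar=np.array([.5411,.0516,0])
s=bar-.038*vy
bot.move_pose(s+[0,0,.2],q)
bot.move_linear(s+[0,0,.119],speed=.15,until_force=8)
f0=bot.read_ft_force();print(bot.read_position(),f0)
hit=bot.move_linear(s+[0,0,.119]+vy*.14,speed=.05,until_force=14)
p1=np.array(bot.read_position());print(hit,p1,(p1-s)@vy,bot.read_ft_force(),bot.read_clock())
bot.move_linear(p1-vy*.02,speed=.1)
bot.move_linear(p1-vy*.02+[0,0,.08],speed=.2)
c=np.array([.525,.24,.25])
bot.move_pose(c,q)
p=pose();im=bot.camera("wrist");cv2.imwrite("pics/w2.png",im[:,:,::-1]);print(p,bot.read_clock())
```

```text
k1+y [0.5073 0.2461 0.141 ]
k2+y [0.5506 0.2499 0.141 ]
k1-y [0.508  0.2331 0.141 ]
lugin [0.535  0.1709 0.141 ]
lugout [0.5343 0.1809 0.141 ]
key [ 0.4708 -0.2334  0.071 ]
key-y [ 0.4751 -0.213   0.071 ]
[0.5448 0.0142 0.1203] [ 0.2665  1.1289 -0.3453]
True [0.536  0.1211 0.1188] 0.10768033311875298 [ 1.1516 -2.8528  1.4541] 7.2583
(array([0.5241, 0.2401, 0.2483]), array([-0.0013, -0.0346,  0.9994, -0.0006])) 8.8417
```

View pics/w2.png

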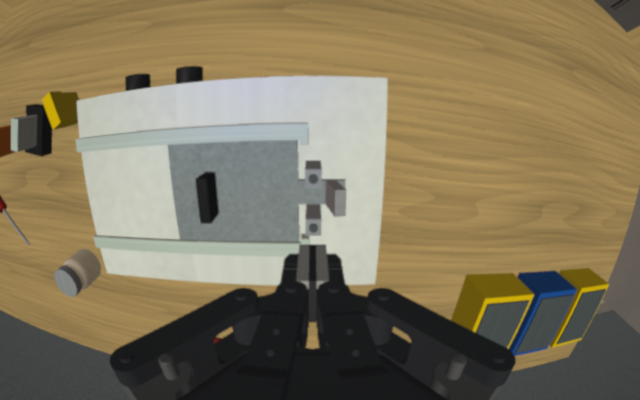

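The cover is now pushed along, with the lug at (337,195) just beyond the keeper posts. I'll take a closer shot to check it is shut and measure the gap.

Run:
```python
from h import *
np.set_printoptions(precision=4,suppress=True)
q=down(np.pi+.068)
bot.move_pose([.595,.255,.17],q); bot.wait(.2)
p=pose();im=bot.camera("wrist");print(p,bot.read_clock())
c=im[90:290,200:440];cv2.imwrite("pics/w3.png",cv2.resize(c,None,fx=3,fy=3,interpolation=2)[:,:,::-1])
```

```text
(array([0.5952, 0.2549, 0.172 ]), array([ 0.0012, -0.0338,  0.9994,  0.0003])) 9.6
```

View pics/w3.png

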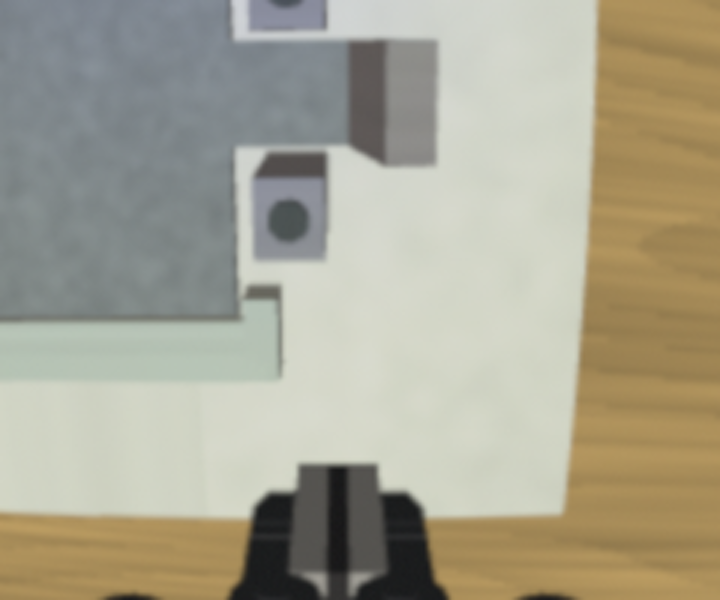

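The close crop shows the two keeper posts aligned with the axes, their +y edge at px 309, and the lug's inner top edge at px 328. The gap is about 11.4 mm at the top, which fits a shut cover. Next, the key.

Run:
```python
from h import *
np.set_printoptions(precision=4,suppress=True)
P=(np.array([.5952,.2549,.172]),np.array([.0012,-.0338,.9994,.0003]))
for n,px,z in [("k2",(309,160),.141),("k1",(309,93),.141),("in2",(309,149),.141),("in1",(309,99.3),.141),("lugin",(328.3,123),.141),("lugout",(345.3,123),.141),("lugfoot",(316,120),.107)]: print(n,atz("wrist",px,z,P))
q=down(np.pi+.068)
bot.move_linear([.595,.255,.25],speed=.25)
bot.move_pose([.545,-.222,.18],q); bot.wait(.2)
p=pose();im=bot.camera("wrist");print(p,bot.read_clock())
for t in ["key","stand"]:
    print(t,[(d['bbox'],round(d['confidence'],2)) for d in bot.search_frame("wrist",t)])
c=im[50:250,180:420];cv2.imwrite("pics/w4.png",cv2.resize(c,None,fx=3,fy=3,interpolation=2)[:,:,::-1])
```

```text
k2 [0.5495 0.2506 0.141 ]
k1 [0.512  0.2482 0.141 ]
in2 [0.5432 0.2502 0.141 ]
in1 [0.5155 0.2484 0.141 ]
lugin [0.5279 0.2599 0.141 ]
lugout [0.5271 0.2693 0.141 ]
lugfoot [0.5287 0.2535 0.107 ]
(array([ 0.5455, -0.2212,  0.1801]), array([ 0.0001, -0.0347,  0.9994, -0.    ])) 12.0833
key [([403.0, 67.8, 50.2, 56.7], 0.85), ([308.2, 86.9, 36.5, 61.4], 0.66), ([202.7, 95.2, 38.2, 62.3], 0.62), ([583.4, 180.0, 53.2, 86.9], 0.41)]
stand [([285.9, 68.3, 70.8, 87.9], 0.96), ([465.1, 83.1, 174.9, 234.9], 0.27)]
```

View pics/w4.png

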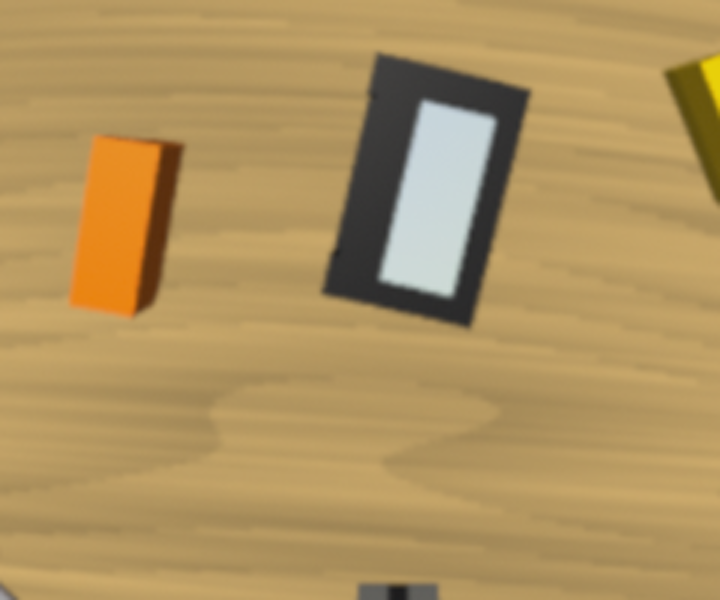

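Three candidates in this crop: the silver key in the black stand at (438,199), the orange one at (125,225) and the yellow one at (700,110). The silver key in the stand fits the description; its head corners are clear. I'll grasp it along its own yaw and lift it.

Run:
```python
from h import *
np.set_printoptions(precision=4,suppress=True)
P=(np.array([.5455,-.2212,.1801]),np.array([.0001,-.0347,.9994,0]))
C=[(422,99),(497,118),(455,297),(379,281)]
W=np.array([atz("wrist",(x/3+180,y/3+50),.071,P) for x,y in C]);c=W.mean(0)
S=np.array([atz("wrist",(x/3+180,y/3+50),.026,P) for x,y in [(376,53),(530,91),(471,326),(323,293)]]);sc=S.mean(0)
ex=(W[3]+W[2]-W[0]-W[1]);yaw=np.arctan2(ex[1],ex[0]);es=(S[3]+S[2]-S[0]-S[1]);
vy=np.array([-np.sin(yaw),np.cos(yaw),0])
print(W,c,sc,"yaw",yaw,np.arctan2(es[1],es[0]),"offset y",(c-sc)@vy,np.linalg.norm(ex)/2,np.linalg.norm(W[1]-W[0]))
q=down(np.pi+yaw)
bot.set_gripper(.55)
bot.move_pose([c[0],c[1],.13],q)
bot.move_linear([c[0],c[1],.040],speed=.08,until_force=6)
print(bot.read_position(),bot.read_gripper_width())
bot.set_gripper(0,80)
print(bot.read_gripper_width(),bot.read_finger_force(),bot.read_ft_force())
bot.move_linear([c[0],c[1],.16],speed=.1)
print(bot.read_gripper_width(),bot.read_position(),bot.read_ft_force(),bot.read_clock())
```

```text
[[ 0.4513 -0.2205  0.071 ]
 [ 0.4548 -0.2003  0.071 ]
 [ 0.5042 -0.2077  0.071 ]
 [ 0.5013 -0.2285  0.071 ]] [ 0.4779 -0.2143  0.071 ] [ 0.4775 -0.2165  0.026 ] yaw -0.15384571444827425 -0.15608732168703665 offset y 0.0022683154677609093 0.050296394264465395 0.020482614843212222
[ 0.4783 -0.2145  0.0405] 0.5453908534380625
0.22333285906459877 78.36249232292175 [-0.8816 -0.9711  4.6456]
0.22277785465379177 [ 0.4774 -0.214   0.1593] [-0.3371 -0.2864 -1.2187] 16.1083
```

Run:
```python
from h import *
bot.move_linear([.477,-.214,.24],speed=.25)
bot.move_pose([.55,.08,.30],down(np.pi+.8)); bot.wait(.1)
im=bot.camera("scene");k=bot.calibration("scene")
X=k["extrinsics"]@np.r_[bot.read_position(),1];u=k["mtx"]@X[:3];u=(u[:2]/u[2]).astype(int);print(u,bot.read_clock())
c=im[u[1]-50:u[1]+60,u[0]-60:u[0]+60];cv2.imwrite("pics/s5.png",cv2.resize(c,None,fx=5,fy=5,interpolation=2)[:,:,::-1])
```

```text
[393 166] 17.9083
```

View pics/s5.png

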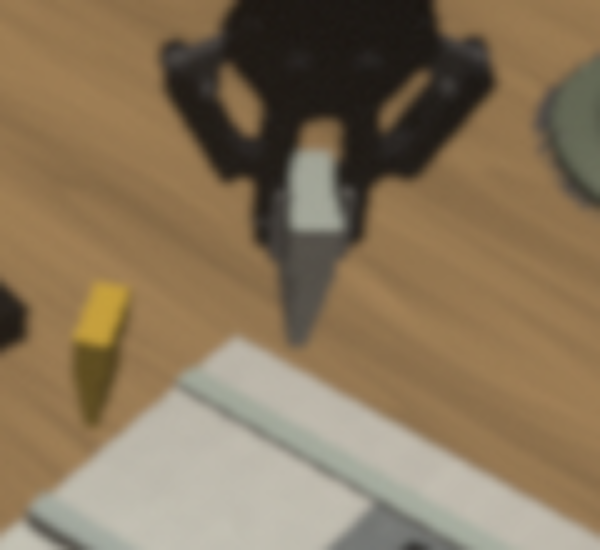

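The tip is at (298,342), left of the head's middle, and the slope is on the image right, which is key +y. So no half turn is needed. I'll hover over the gap and check.

Run:
```python
from h import *
np.set_printoptions(precision=4,suppress=True)
yaw=.067;vy=np.array([-np.sin(yaw),np.cos(yaw),0]);q=down(np.pi+yaw)
K=np.array([.5293,.2490,0])
t=K+vy*.0075
bot.move_pose(t+[0,0,.26],q)
bot.move_linear(t+[0,0,.184],speed=.12); bot.wait(.2)
p=pose();im=bot.camera("wrist");print(p,t,bot.read_ft_force(),bot.read_clock())
c=im[150:290,230:400];cv2.imwrite("pics/w6.png",cv2.resize(c,None,fx=4.2,fy=4.2,interpolation=2)[:,:,::-1])
for n,y,z in [("keyflat",-.0055,-.0345),("keytipout",.0020,-.0345)]:
    print(n,proj(p,p[0]+vy*y+np.array([-.025,0,z])))
print("kedge",proj(p,K+vy*0+[-.022,0,.141]),"lug",proj(p,K+vy*.0114+[-.012,0,.141]))
```

```text
(array([0.5294, 0.2567, 0.185 ]), array([ 0.0008, -0.0335,  0.9994,  0.0003])) [0.5288 0.2565 0.    ] [-0.2278  0.1881 -1.0988] 19.925
keyflat [304.7621 193.6058]
keytipout [317.4015 193.5987]
kedge [301.371  192.7777] lug [318.4518 207.8063]
```

View pics/w6.png

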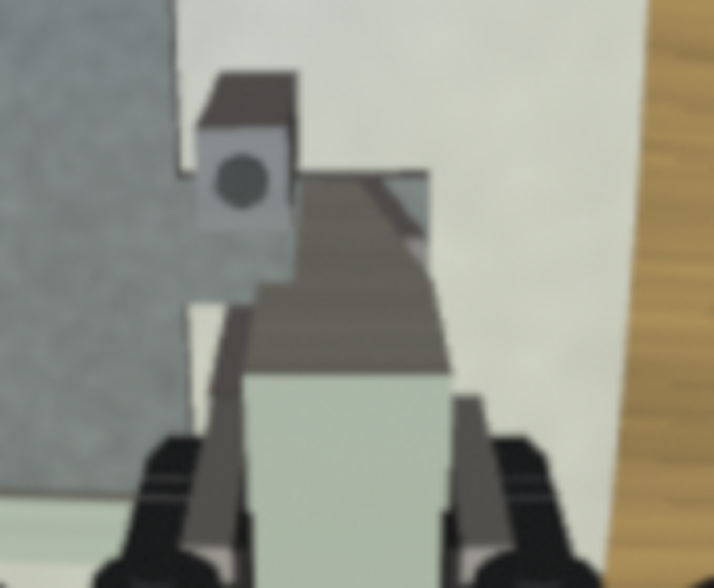

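The hover view shows the keeper's +y edge at px 300 and the key tip spanning px 302–318.6. The lug edge should be near px 319, so the tip is about centred in the gap. I'll lower it with a force guard, easing slightly towards the keeper.

Run:
```python
from h import *
np.set_printoptions(precision=4,suppress=True)
yaw=.067;vy=np.array([-np.sin(yaw),np.cos(yaw),0])
K=np.array([.5293,.2490,0]);t=K+vy*.0075
f=np.array(bot.read_ft_force())
for dz,dy in [(.172,0),(.166,-.0005),(.158,-.001)]:
    h=bot.move_linear(t+vy*dy+[0,0,dz],speed=.02,until_force=5)
    p=np.array(bot.read_position());print(h,p,(p-t)@vy,np.array(bot.read_ft_force())-f,bot.read_clock())
    if h: break
```

```text
False [0.5288 0.2565 0.172 ] -2.99877921362532e-06 [ 0.6882 -0.3572 -0.2736] 20.675
False [0.5287 0.2559 0.1658] -0.0005802085259741618 [ 0.7479 -0.3436 -0.1395] 21.125
True [0.5294 0.2547 0.1594] -0.0017769555776228833 [ 1.4525 -0.1885  2.7412] 21.5
```

Run:
```python
from h import *
np.set_printoptions(precision=4,suppress=True)
p=np.array(bot.read_position())
h=bot.move_linear(p-[0,0,.01],speed=.01,until_force=9)
p=np.array(bot.read_position());print(h,p,bot.read_ft_force(),bot.read_gripper_width())
bot.wait(.2)
bot.set_gripper(.5); p=np.array(bot.read_position());print(p)
bot.move_linear(p+[0,0,.075],speed=.12)
bot.set_gripper(0); bot.wait(.3); print(bot.read_position(),bot.read_ft_force(),bot.read_clock())
im=bot.camera("wrist")
c=im[130:330,200:430];cv2.imwrite("pics/w7.png",cv2.resize(c,None,fx=3,fy=3,interpolation=2)[:,:,::-1])
```

```text
True [0.5295 0.2548 0.1592] [0.8959 0.6379 4.1184] 0.21795880886187877
[0.5291 0.2545 0.1585]
[0.5292 0.2545 0.2335] [ 0.768   0.0492 -0.1579] 23.9583
```

View pics/w7.png

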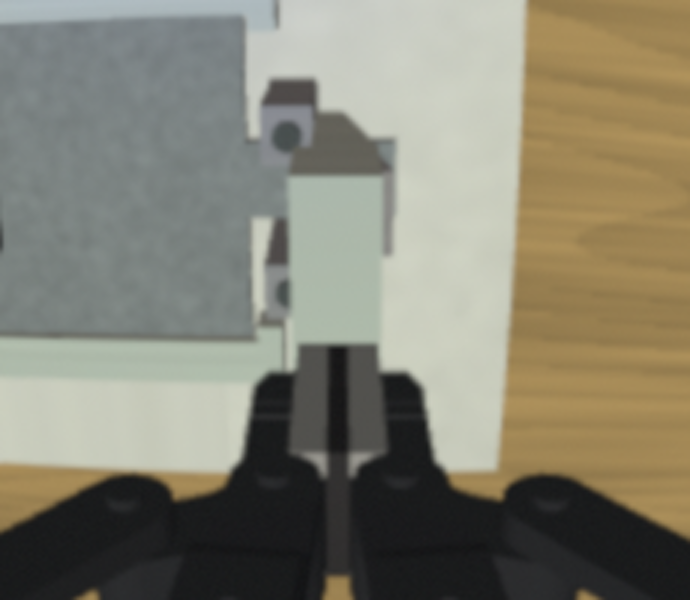

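The key stands upright and square in the gap, its flat face along the keeper's edge and its head at (335,260). Now I'll push steadily on the head with the closed fingertips.

Run:
```python
from h import *
np.set_printoptions(precision=4,suppress=True)
p=np.array(bot.read_position())
h=bot.move_linear([p[0],p[1],.197],speed=.05,until_force=10)
print(h,bot.read_position())
h=bot.move_linear([p[0],p[1],.178],speed=.008,until_force=17.5)
a=bot.read_position();print(h,a,bot.read_ft_force(),bot.read_clock())
bot.wait(.4);print(bot.read_ft_force(),bot.read_position())
```

```text
False [0.5294 0.2545 0.1972]
True [0.5298 0.2545 0.1886] [-0.8519 -0.7038  5.2771] 26.2583
[-1.1481 -0.6169  5.437 ] [0.5298 0.2546 0.1886]
```

Run:
```python
from h import *
np.set_printoptions(precision=4,suppress=True)
p=np.array(bot.read_position())
h=bot.move_linear(p-[0,0,.008],speed=.006,until_force=13)
print(h,bot.read_position(),bot.read_ft_force());bot.wait(.2)
p=np.array(bot.read_position())
bot.move_linear(p+[0,0,.03],speed=.04)
bot.move_linear(p+[.06,0,.06],speed=.2); bot.wait(.2)
P=pose();im=bot.camera("wrist");print(P,bot.read_clock())
c=im[80:280,200:430];cv2.imwrite("pics/w8.png",cv2.resize(c,None,fx=3,fy=3,interpolation=2)[:,:,::-1])
```

```text
True [0.5298 0.2546 0.1886] [-0.1138 -0.1466  5.1072]
(array([0.5883, 0.2546, 0.2479]), array([ 0.0006, -0.0339,  0.9994, -0.0013])) 29.025
```

View pics/w8.png

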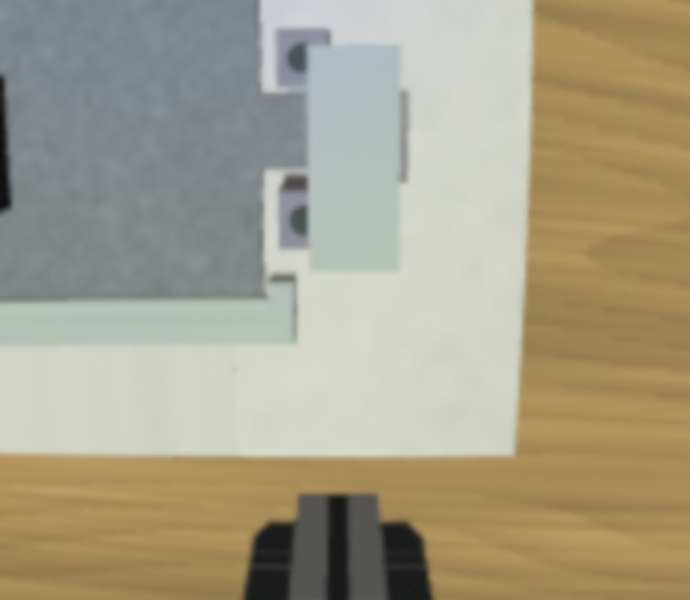

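The key is square, upright and centred, with its head at (353,157) between keeper and lug. The second push didn't move it, and the cover is up against its stop. I'll hand the job in.

Run:
```python
from cell import bot
print(bot.close_job())
```

```text
the job is handed in; nothing more can be done
None
```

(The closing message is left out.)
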